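# Find the bottle case with the burnt mark and send it to the dispatch rail

## Robot

A 7-joint arm with a two-finger parallel gripper is mounted at the origin on the work surface. World frame = base frame: x ahead of the robot, y to its left, z up, the work surface at z = 0. Lengths are in m, angles in rad, forces in N, time in s.
With the tool pointing down it reaches from about 0.4 to 0.85 m from the base axis. Payload 10.4 kg.
Tool frame: the origin (TCP) lies at the very end of the fingers, on their centre line; the grasp point (between the pads) lies 19 mm behind it; z points along the fingers, y is the direction in which the jaws open and shut (so a half turn about z gives the same grasp; the last joint's range is limited). The gripper opens to 85 mm and grips with 20 to 120 N. Pads are 22 mm wide; open, the fingers measure 114 mm over their backs; the gripper's body (76 mm by 85 mm) begins 54 mm behind the grasp point. The pads swing forward as they close: fully open they stand 13 mm farther back than shut.
Start: joints at [-1.368, 0.332, -0.065, 1.46, 0.022, 1.35, -0.088], TCP at [0.14, 0.609, 0.231] pointing down, gripper open.
Joint ranges: [-2.6, 2.6], [-0.5, 2.12], [-1.47, 1.34], [0.16, 2.42], [-1.27, 4.41], [0.06, 2.06], [-2.6, 2.6]. Speed limits (rad/s): [2.22, 2.22, 2.79, 2.79, 3.14, 3.14, 3.14].

## Interface

Orientations are given as a unit quaternion [x, y, z, w].
In Python, from workcell import get_obs, camera, camera_info, hand_in gives the robot as it stands.
- The arm moves only by the tool move_arm, never from a script. Its argument "moves" is a list of rows, each a list of 3 entries, a list of its own where there are three numbers: the shift along the tool's x, y, z in units of 25 mm (1.0 is 25 mm), then the turn, a rotation vector about the tool's x, y, z in degrees, then the opening, from 0 (shut) to 1 (fully open). A call has 1 to 5 rows; each row shifts and turns the commanded pose from where the row before left it, along the tool's axes as they then stand; what a row does not reach is not made up. A row lasts 1/8 s, in which the tool goes at most 62.5 mm and 10.7 degrees, less where a joint would pass 70% of its speed; a pose out of reach is approached as far as the arm can. A call is refused whole if a number of a shift passes 1 or a number of a turn 10.7, either way. A call with a gripper value outside its range is refused whole. The fingers move at their own pace and stop on an object; "squeeze" is the grip in N (left out, the last holds). Time passes only in rows, so rows that do not move let the fingers close. It gives the time, the measured TCP pose, the force and the opening at its end, in the units of the state.
- get_obs(): the state, without advancing time (a new reading comes with each control period).
- camera(name): name is "scene" or "top"; returns the picture (420x560x3 uint8, red, green, blue); there is no depth.
- camera_info(name): a dict with "fx", "fy", "cx", "cy" (pixels), "origin" and "rotation" of the camera in the world. Camera axes: x right, y down, z forward; pixel columns grow to the right and rows downward; lengths in m; the calibration is good to about 2 mm. A picture is of the moment at which its call begins. camera_info takes no time and is no camera call.
- hand_in(): hands the job in, once; it reports no verdict.
The state is a dict: "clock": time; "joint_pos": joint angles; "joint_velocities": joint speeds; "tau": joint torques, N m; "position": TCP position; "ee_rot": TCP orientation; "ft_force": force on the tool from outside, world axes, zero at the start; "torque": the same for the moment, N m; "grip_width": opening from 0.0 (shut) to 1.0 (fully open).
Only numpy, scipy, OpenCV 4.12 (cv2) and the standard library are available. Lean on these libraries where they do the work, as an engineer would, in place of code of your own. Each camera call takes 0.05 s, during which the arm holds its last target. There are 200 camera calls.

## Task

One of the two closed wooden bottle cases in the middle of the bench has the estate's mark burnt into its underside. With the fingertips, tip each case over a quarter turn towards the robot onto its long side, so that its bottom faces across the bench, and see which one is marked; then push that one, lying so, away from the robot until its bottom is flush against the dispatch rail, and leave the other lying where you tipped it. Do not grip or lift the cases, and do not disturb the other things on the bench.

Things in the scene. Friction and masses are not known exactly. Their poses are not given: they have to be found in the camera images.
- case_a: one of two closed pine gift cases alike outside; on its feet at the start: 110 mm deep (its x, + to the far side), 200 mm wide (y), 105 mm high (z), 0.55 to 0.8 kg. Centre of mass near its middle: pulled at the top of its far side it pivots on its near bottom edge and past about 46 degrees falls onto its near long side; then its own x points up, it is 110 mm high and 105 mm deep. Origin: centre of the underside. Slightly yawed
- case_b: the other case: same size, weight and outside look, origin and axes as case_a; which of the two stands on the left varies. Both can be pushed without toppling only below about 80 mm above the bench
- mark (a point): centre of the dark burnt mark (a ring 94 mm across around a bunch of grapes) in the middle of the pale underside of the marked case; it faces down to the bench and cannot be seen until that case is tipped onto its long side, when it faces away from the robot
- rail: dispatch rail: fixed dark timber batten with a steel strip along its near face, 1240 mm long (its y), 40 mm high, lying across the far side of the bench, slightly yawed. Origin: centre of its underside; its near face, towards the robot, lies at its x = -16 mm
- waiting: a case of the same kind already lying on its long side against the left part of the rail, its marked bottom to the rail: 105 mm deep, 200 mm wide and 110 mm high as it lies; leave alone. Origin: centre of its footprint
- small_bottle: upright closed green bottle, 54 mm across and 165 mm high, standing between the two cases; leave alone. Origin: centre of its foot
- label_roll: upright roll of labels, 100 mm across and 90 mm high, to the left of the cases; leave alone. Origin: centre of its foot
- tape_roll: roll of packing tape lying flat, 96 mm across and 48 mm high, to the right of the cases; leave alone. Origin: centre of its foot
- knife: closed carton knife lying flat, 148 mm long along its x (-70 to +78 mm), 22 mm wide and 18 mm high, nearer the robot than the bottle, between the cases; leave alone. Origin: on the bench under its middle

How it is judged:
On the way, in this order (a step that is already met when the one before it is completed fails the run):
1. a case has been tipped onto its near long side, underside facing away from the robot (within 0.15 rad) (angle between any of case_a, case_b's own x axis and vertical below 0.15 rad), for 0.3 s.
2. both cases lie so, and the marked one is still more than 60 mm from the rail (angle between each of case_a, case_b's own x axis and vertical below 0.15 rad and x of case_a in the frame of rail below -0.076 m), for 0.3 s.
At the end, for the whole second after the job is handed in: The marked case lies on its long side at rest, its underside flush against the rail (within 12 mm and 0.1 rad, no more than 400 mm from the middle of the rail); the other lies on its long side at rest where it was tipped (its origin within 130 mm of its start; tipping alone moves it 78 mm) (angle between each of case_a, case_b's own x axis and vertical below 0.15 rad and x of case_a in the frame of rail between -0.028 and -0.006 m and y of case_a in the frame of rail between -0.4 and 0.4 m and angle between the z axis of case_a and the x axis of rail, either way round below 0.1 rad and height (world z) of each of case_a, case_b below 0.065 m and linear speed of each of case_a, case_b below 0.02 m/s and distance of case_b from where it was at the start of the episode below 0.13 m); the robot touches nothing.
It fails at once if a case is lifted clear of the bench ((height (world z) of case_a above 0.02 m and angle between case_a's own z axis and vertical below 0.1 rad) or (height (world z) of case_a above 0.05 m and angle between case_a's own z axis and vertical below 0.35 rad) or (height (world z) of case_a above 0.08 m and angle between case_a's own x axis and vertical below 0.3 rad) or height (world z) of any of case_a, case_b above 0.115 m or (height (world z) of case_b above 0.02 m and angle between case_b's own z axis and vertical below 0.1 rad) or (height (world z) of case_b above 0.05 m and angle between case_b's own z axis and vertical below 0.35 rad) or (height (world z) of case_b above 0.08 m and angle between case_b's own x axis and vertical below 0.3 rad)).
It fails at once if a case is knocked right over onto its lid (angle between any of case_a, case_b's own z axis and vertical above 2.1 rad).
It fails at once if a case is gripped or rammed (fingers press on it with more than 35 N) (contact force between the fingers and case_a above 35 N or contact force between the fingers and case_b above 35 N).
It fails at once if another thing on the bench is moved by more than 20 mm or knocked over (distance of any of waiting, small_bottle, label_roll, tape_roll, knife from where it was at the start of the episode above 0.02 m or angle between small_bottle's own z axis and vertical above 0.3 rad).
It also fails if it takes over 61 s, if anything falls off the work surface, if the arm or the gripper's body presses on something with over 40 N, if the wrist force passes 120 N, or if a joint passes its speed limit or range.

## Working session

There is one attempt and no reset: what is moved stays moved. The work goes in short steps, Python scripts to look and compute and a tool call to move; the robot and the scene stay as the last step left them, time stands still between calls to the robot, and variables do not carry over. Pictures are saved under pics/ and viewed, about 8 in all and at most 12, crops included, and the job is handed in when it is done.

Besides the shell and the picture viewer there is one more tool, called after "Call:" as name(argument=value, ...) on one line, values as JSON. move_arm: Moves the arm, as the interface text tells. Its arguments: {"type":"object","properties":{"moves":{"type":"array","items":{"type":"array"}},"squeeze":{"type":"number"}},"required":["moves"]}

```bash
mkdir -p pics; python3 - <<'E'
from workcell import *
import cv2
for n in("scene","top"):
    cv2.imwrite(f"pics/{n}0.png",camera(n)[:,:,::-1]); i=camera_info(n); print(n,i)
o=get_obs(); print(o)
E
```

```text
scene {'fx': 512.708121765347, 'fy': 512.708121765347, 'cx': 288.3968088475009, 'cy': 208.8221218915436, 'origin': array([ 1.11610419, -0.84485066,  1.24459473]), 'rotation': array([ 0.90280466,  0.25992666, -0.09649923, -0.32873967])}
top {'fx': 508.25428984645407, 'fy': 508.25428984645407, 'cx': 282.96579507019356, 'cy': 219.6633581933155, 'origin': array([ 0.38971085, -0.00343539,  1.47020665]), 'rotation': array([-0.7044899 ,  0.70711309, -0.04705994,  0.03834612])}
{'clock': 0.1, 'joint_pos': array([-1.3675722 ,  0.33281644, -0.06468654,  1.4608567 ,  0.0215964 ,
        1.34990046, -0.08852195]), 'joint_velocities': array([ 0.0001063 , -0.00040608, -0.00153966, -0.00324453, -0.00135819,
       -0.00019172, -0.00061696]), 'tau': array([ 1.12887516e-03, -6.26741338e+01,  4.89732809e-02, -3.92432499e+01,
        1.63510273e-02,  6.90770758e-03, -1.40462754e-05]), 'position': array([0.13987795, 0.60880116, 0.23059091]), 'ee_rot': array([ 1.12680348e-01,  9.93631081e-01, -6.41442052e-04, -4.30960064e-05]), 'ft_force': array([-0.18940592,  0.09491415, -0.3267207 ]), 'torque': array([-0.0403985 ,  0.00617141, -0.01532412]), 'grip_width': 1.000181330923126}
```

View pics/top0.png

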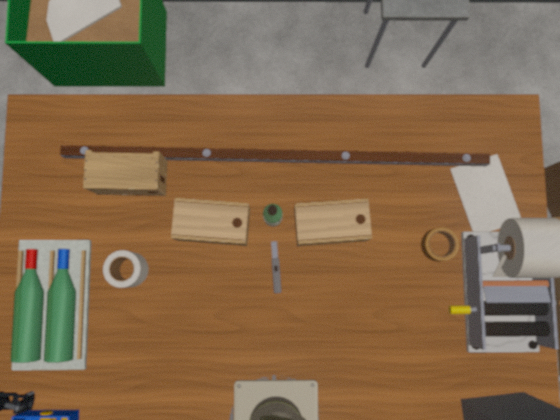

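View pics/scene0.png

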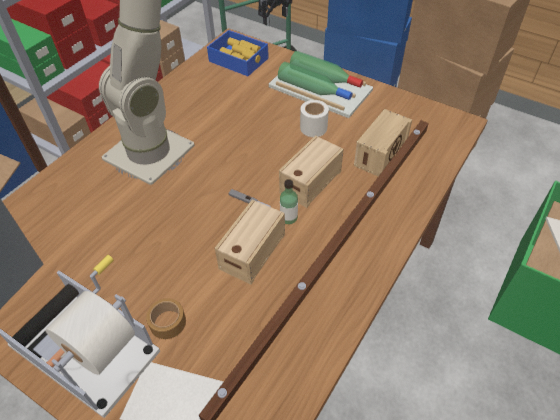

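The top view shows the cases at about (210,222) and (333,222), the bottle at (273,214), the knife at (276,268) and the rail along row ~155. The scene camera looks at their far faces. I'll zoom in on the top view to get the corners.

```bash
cat > h.py <<'E'
import numpy as np, cv2
from workcell import *
from scipy.spatial.transform import Rotation as R
def px2w(n,p,z):
    i=camera_info(n); d=R.from_quat(i['rotation']).apply([(p[0]-i['cx'])/i['fx'],(p[1]-i['cy'])/i['fy'],1])
    o=np.array(i['origin']); return o+d*(z-o[2])/d[2]
def w2px(n,P):
    i=camera_info(n); c=R.from_quat(i['rotation']).inv().apply(np.array(P)-i['origin'])
    return c[...,0]/c[...,2]*i['fx']+i['cx'],c[...,1]/c[...,2]*i['fy']+i['cy']
E
python3 - <<'E'
import cv2
from h import *
im=cv2.imread('pics/top0.png')[140:300,160:380]
cv2.imwrite('pics/c1.png',cv2.resize(im,None,fx=3.6,fy=3.6,interpolation=cv2.INTER_CUBIC))
for p in [(69,157),(270,160),(488,163)]: print(px2w('top',p,0.04))
for p in [(273,212)]: print('bottle',px2w('top',p,0.165))
E
```

```text
[0.74593564 0.59035662 0.04      ]
[0.73628304 0.01502921 0.04      ]
[ 0.72647124 -0.6144231   0.04      ]
bottle [0.56828428 0.00583251 0.165     ]
```

View pics/c1.png

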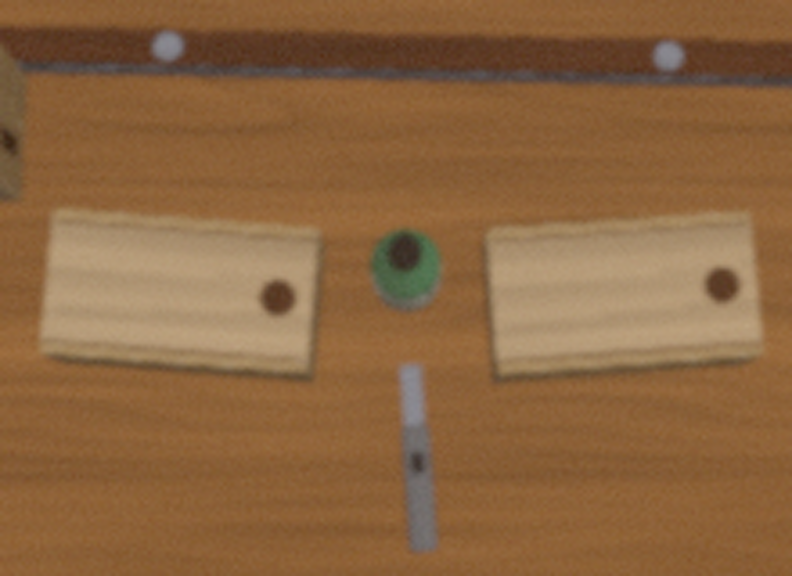

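```bash
python3 - <<'E'
from h import *
f=lambda c:(c[0]/3.6+160-.36,c[1]/3.6+140-.36)
for n,cs in dict(L=[(52,210),(320,230),(312,378),(40,354)],R=[(487,230),(750,214),(762,354),(497,378)]).items():
    P=np.array([px2w('top',f(c),.105) for c in cs])
    s=[np.linalg.norm(P[i]-P[(i+1)%4]).round(3) for i in range(4)]
    d=(P[0]-P[1])+(P[3]-P[2])
    print(n,P[:,:2].round(3).tolist(),'c',P.mean(0).round(3),s,'yaw',np.arctan2(-d[0],d[1]))
for c in [(20,65),(790,81)]: print('railface',px2w('top',f(c),.04))
for c in[(411,368),(424,550)]: print('knife',px2w('top',f(c),.018))
print('tape',px2w('top',(440,242),.048),'label',px2w('top',(121,267),.09))
print('waiting R edge',px2w('top',(165,152),.11),px2w('top',(165,193),.11))
print(R.from_quat(get_obs()['ee_rot']).as_matrix().round(3))
E
```

```text
L [[0.616, 0.274], [0.6, 0.073], [0.488, 0.078], [0.507, 0.281]] c [0.553 0.177 0.105] [np.float64(0.202), np.float64(0.112), np.float64(0.204), np.float64(0.109)] yaw -0.08484724819972579
R [[0.6, -0.053], [0.611, -0.253], [0.505, -0.259], [0.488, -0.06]] c [ 0.551 -0.156  0.105] [np.float64(0.2), np.float64(0.106), np.float64(0.2), np.float64(0.112)] yaw 0.07280691492775243
railface [0.74349731 0.31565932 0.04      ]
railface [ 0.72950443 -0.29916943  0.04      ]
knife [0.50211877 0.00474724 0.018     ]
knife [ 0.35877601 -0.00514069  0.018     ]
tape [ 0.49776513 -0.46310959  0.048     ] label [0.43011274 0.41621862 0.09      ]
waiting R edge [0.74209653 0.30094711 0.11      ] [0.62850707 0.29828194 0.11      ]
[[-0.975  0.224 -0.   ]
 [ 0.224  0.975 -0.001]
 [-0.    -0.001 -1.   ]]
```

Call:
move_arm(moves=[[[0,0,0],[0,0,-8.1],1],[[-1,-0.72,0],[0,0,0],1],[[-1,-0.72,0],[0,0,0],1],[[-1,-0.72,0],[0,0,0],1],[[-1,-0.72,0],[0,0,0],1]])

```text
clock: 0.72
position: [0.2341, 0.528, 0.2309]
ee_rot: [0.042, 0.999, -0.0, -0.0]
ft_force: [0.1, 0.0, 0.1]
grip_width: 1.002
```

Call:
move_arm(moves=[[[-1,-0.72,0],[0,0,0],1],[[-1,-0.72,0],[0,0,0],1],[[-1,-0.72,0],[0,0,0],1],[[-1,-0.72,0],[0,0,0],1],[[-1,-0.72,0],[0,0,0],1]])

```text
clock: 1.35
position: [0.351, 0.4279, 0.231]
ee_rot: [0.042, 0.999, -0.0, -0.0]
ft_force: [0.1, -0.2, 0.9]
grip_width: 1.003
```

Call:
move_arm(moves=[[[-1,-0.72,0],[0,0,0],1],[[-1,-0.72,0],[0,0,0],1],[[-1,-0.72,0],[0,0,0],1],[[-1,-0.72,0],[0,0,0],1],[[-1,-0.72,0],[0,0,0],1]])

```text
clock: 1.98
position: [0.4679, 0.3277, 0.231]
ee_rot: [0.042, 0.999, -0.0, -0.0]
ft_force: [-0.3, 1.0, 0.1]
grip_width: 1.001
```

Call:
move_arm(moves=[[[-1,-0.72,0],[0,0,0],1],[[-1,-0.72,0],[0,0,0],1],[[-1,-0.72,0],[0,0,0],1],[[-1,-0.72,0],[0,0,0],1],[[-1,-0.72,0],[0,0,0],1]])

```text
clock: 2.6
position: [0.5849, 0.2276, 0.2309]
ee_rot: [0.042, 0.999, -0.0, -0.0]
ft_force: [0.7, 0.5, -0.1]
grip_width: 1.0
```

Call:
move_arm(moves=[[[-1,-0.72,0],[0,0,0],1],[[-1,-0.72,0],[0,0,0],1],[[-0.9,-0.72,0],[0,0,0],1],[[0,0,1],[0,0,0],1],[[0,0,1],[0,0,0],1]])

```text
clock: 3.22
position: [0.6521, 0.1679, 0.1801]
ee_rot: [0.043, 0.999, -0.0, -0.0]
ft_force: [0.3, 0.2, -0.4]
grip_width: 1.0
```

Call:
move_arm(moves=[[[0,0,1],[0,0,0],1],[[0,0,1],[0,0,0],1],[[0,0,1],[0,0,0],1],[[0,0,1],[0,0,0],1],[[0.6,0,0],[0,0,0],1]])

```text
clock: 3.85
position: [0.6357, 0.1689, 0.0782]
ee_rot: [0.042, 0.999, -0.001, -0.002]
ft_force: [-0.5, 0.1, -0.1]
grip_width: 1.004
```

```bash
python3 - <<'E'
from h import *
a=cv2.resize(camera('scene')[90:260,220:420,::-1],None,fx=2.8,fy=2.8,interpolation=cv2.INTER_CUBIC)
cv2.imwrite('pics/c2.png',a); print(get_obs()['position'],get_obs()['ft_force'])
E
```

```text
[0.63450092 0.16974098 0.07930527] [1.92093878 0.95082636 0.43047691]
```

View pics/c2.png

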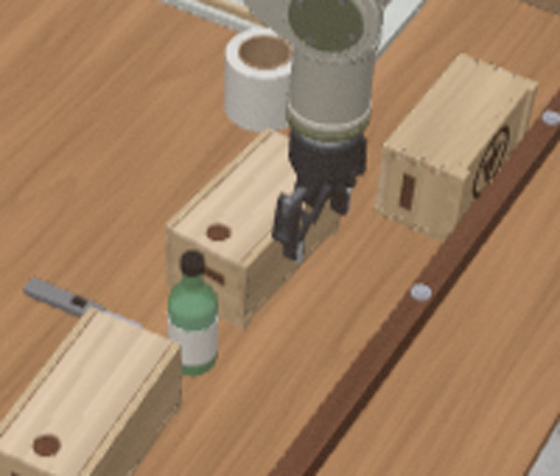

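The fingers hang open behind the upper part of the left case's far face and are clear of the bottle and the waiting case. I'll pull gently.

Call:
move_arm(moves=[[[0.3,0,0],[0,0,0],1],[[0.3,0,0],[0,0,0],1],[[0.25,0,0],[0,0,0],1],[[0.25,0,0],[0,0,0],1],[[0.25,0,-0.05],[0,0,0],1]])

```text
clock: 4.53
position: [0.6037, 0.1725, 0.083]
ee_rot: [0.042, 0.999, 0.0, 0.001]
ft_force: [5.4, -0.1, 0.8]
grip_width: 1.001
```

Call:
move_arm(moves=[[[0.3,0,-0.1],[0,0,0],1],[[0.3,0,-0.1],[0,0,0],1],[[0.3,0,-0.1],[0,0,0],1],[[0.3,0,-0.1],[0,0,0],1],[[0,0,0],[0,0,0],1]])

```text
clock: 5.15
position: [0.5733, 0.1753, 0.093]
ee_rot: [0.042, 0.999, 0.0, 0.0]
ft_force: [4.2, -0.5, 1.4]
grip_width: 1.0
```

```bash
python3 - <<'E'
from h import *
a=cv2.resize(camera('scene')[90:260,220:420,::-1],None,fx=2.8,fy=2.8,interpolation=cv2.INTER_CUBIC)
cv2.imwrite('pics/c3.png',a); print(get_obs()['position'],get_obs()['ft_force'])
E
```

```text
[0.57352952 0.17527349 0.09283675] [4.33058472 0.07751857 1.88610372]
```

View pics/c3.png

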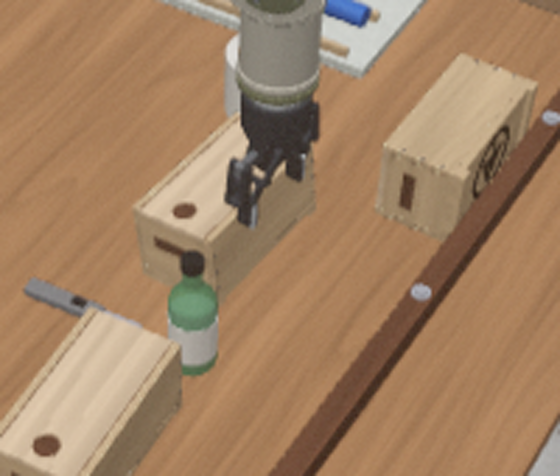

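```bash
python3 - <<'E'
from h import *
# end panel (y- end) pixel corners in crop coords for hypotheses: slide s, tilt th
ax=np.array([.9964,-.0847,0]); ay=np.array([.0847,.9964,0]); c=np.array([.553,.177,0])
def pts(s,th):
    piv=c-.055*ax-.1*ay-s*ax
    xx=np.cos(th)*ax+np.array([0,0,np.sin(th)]); zz=np.array([0,0,np.cos(th)])-np.sin(th)*ax
    return [piv,piv+.11*xx,piv+.11*xx+.105*zz,piv+.105*zz]
for s,th in[(0,0),(0,.2),(0,.4),(.01,.3),(.03,.1),(.02,.2)]:
    print(s,th,[tuple(np.round([(u-220)*2.8,(v-90)*2.8]).astype(int)) for u,v in [w2px('scene',p) for p in pts(s,th)]])
E
```

```text
0 0 [(np.int64(164), np.int64(286)), (np.int64(241), np.int64(329)), (np.int64(243), np.int64(267)), (np.int64(162), np.int64(223))]
0 0.2 [(np.int64(164), np.int64(286)), (np.int64(239), np.int64(316)), (np.int64(226), np.int64(245)), (np.int64(148), np.int64(216))]
0 0.4 [(np.int64(164), np.int64(286)), (np.int64(235), np.int64(301)), (np.int64(206), np.int64(224)), (np.int64(134), np.int64(212))]
0.01 0.3 [(np.int64(157), np.int64(282)), (np.int64(230), np.int64(305)), (np.int64(209), np.int64(230)), (np.int64(133), np.int64(210))]
0.03 0.1 [(np.int64(144), np.int64(275)), (np.int64(219), np.int64(311)), (np.int64(212), np.int64(243)), (np.int64(134), np.int64(208))]
0.02 0.2 [(np.int64(150), np.int64(278)), (np.int64(225), np.int64(308)), (np.int64(211), np.int64(237)), (np.int64(133), np.int64(208))]
```

The picture fits a slide of about 25 mm plus only 0.2 rad of tilt, so it is sliding more than pivoting. From here I'll lift the fingers along the pivot arc, so pad friction helps the case pivot.

Call:
move_arm(moves=[[[0.2,0,-0.2],[0,0,0],1],[[0.22,0,-0.2],[0,0,0],1],[[0.24,0,-0.18],[0,0,0],1],[[0.25,0,-0.16],[0,0,0],1],[[0.25,0,-0.14],[0,0,0],1]])

```text
clock: 5.82
position: [0.5441, 0.1775, 0.1147]
ee_rot: [0.042, 0.999, -0.0, -0.0]
ft_force: [1.7, 0.2, -0.2]
grip_width: 0.997
```

```bash
python3 - <<'E'
from h import *
a=cv2.resize(camera('scene')[90:260,220:420,::-1],None,fx=2.8,fy=2.8,interpolation=cv2.INTER_CUBIC)
cv2.imwrite('pics/c4.png',a); print(get_obs()['position'],get_obs()['ft_force'])
E
```

```text
[0.54368729 0.17774074 0.11514837] [ 1.21739369  0.15253101 -0.31762112]
```

View pics/c4.png

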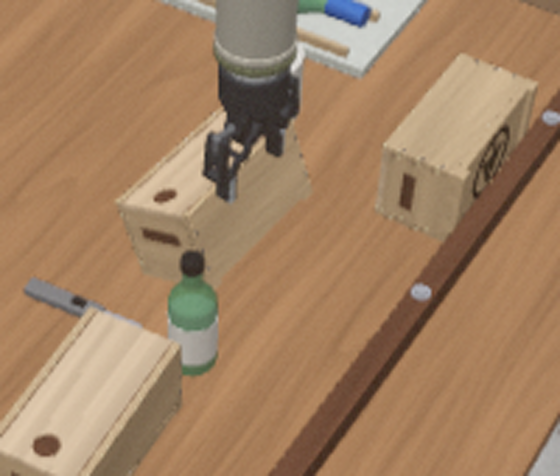

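The pivot edge is now holding at (146,275), the tilt is about 0.4 rad and the force is falling. I'll continue along the arc past the balance point.

Call:
move_arm(moves=[[[0.28,0,-0.12],[0,0,0],1],[[0.28,0,-0.1],[0,0,0],1],[[0.28,0,-0.09],[0,0,0],1],[[0.28,0,-0.07],[0,0,0],1],[[0.28,0,-0.06],[0,0,0],1]])

```text
clock: 6.5
position: [0.5107, 0.1806, 0.1271]
ee_rot: [0.042, 0.999, 0.001, 0.001]
ft_force: [4.3, -0.6, 10.3]
grip_width: 1.0
```

Call:
move_arm(moves=[[[0.28,0,-0.04],[0,0,0],1],[[0.28,0,-0.03],[0,0,0],1],[[0.28,0,-0.02],[0,0,0],1],[[0.25,0,0],[0,0,0],1],[[0.2,0,0],[0,0,0],1]])

```text
clock: 7.12
position: [0.4767, 0.1831, 0.1273]
ee_rot: [0.042, 0.999, -0.0, -0.001]
ft_force: [-0.3, -0.4, -0.1]
grip_width: 1.001
```

```bash
python3 - <<'E'
from h import *
a=cv2.resize(camera('scene')[70:290,180:420,::-1],None,fx=2.6,fy=2.6,interpolation=cv2.INTER_CUBIC)
cv2.imwrite('pics/c5.png',a); print(get_obs()['position'],get_obs()['ft_force'])
E
```

```text
[0.47635292 0.18319652 0.12732039] [0.32128422 0.05920546 0.24732675]
```

View pics/c5.png

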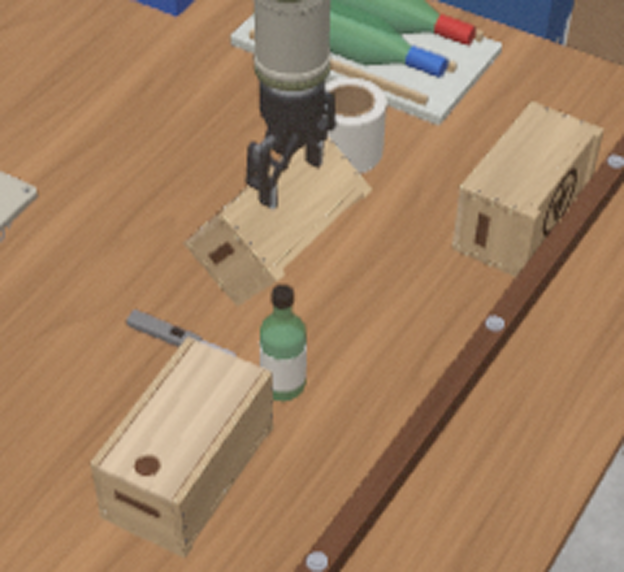

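Mid-fall: the case is past 46° and no longer touched (force about 0). I'll go up and let it settle, then move over behind the right case.

Call:
move_arm(moves=[[[0,0,-1],[0,0,0],1],[[0,0,-1],[0,0,0],1],[[0,0,-1],[0,0,0],1],[[0,0,-0.2],[0,0,-9.0],1],[[-0.415,-0.98,0],[0,0,0],1]])

```text
clock: 7.8
position: [0.4894, 0.1611, 0.2081]
ee_rot: [-0.039, 0.999, 0.0, 0.0]
ft_force: [-0.0, -0.0, 0.2]
grip_width: 1.003
```

Call:
move_arm(moves=[[[-0.415,-0.98,0],[0,0,0],1],[[-0.415,-0.98,0],[0,0,0],1],[[-0.415,-0.98,0],[0,0,0],1],[[-0.415,-0.98,0],[0,0,0],1],[[-0.415,-0.98,0],[0,0,0],1]])

```text
clock: 8.43
position: [0.5506, 0.0403, 0.2075]
ee_rot: [-0.036, 0.999, -0.0, -0.0]
ft_force: [0.1, 0.2, 0.1]
grip_width: 0.996
```

Call:
move_arm(moves=[[[-0.415,-0.98,0],[0,0,0],1],[[-0.415,-0.98,0],[0,0,0],1],[[-0.415,-0.98,0],[0,0,0],1],[[-0.415,-0.98,0],[0,0,0],1],[[-0.415,-0.98,0],[0,0,0],1]])

```text
clock: 9.05
position: [0.6112, -0.078, 0.2074]
ee_rot: [-0.036, 0.999, 0.0, -0.0]
ft_force: [-0.6, -0.2, -0.0]
grip_width: 1.001
```

Call:
move_arm(moves=[[[-0.415,-0.98,0],[0,0,0],1],[[-0.415,-0.98,0],[0,0,0],1],[[-0.415,-0.98,0],[0,0,0],1],[[0,0,0.5],[0,0,0],1],[[0,0,0],[0,0,0],1]])

```text
clock: 9.68
position: [0.6466, -0.1473, 0.1934]
ee_rot: [-0.037, 0.999, 0.001, -0.002]
ft_force: [0.8, 0.4, 0.0]
grip_width: 1.004
```

```bash
python3 - <<'E'
from h import *
a=cv2.resize(camera('scene')[70:290,180:420,::-1],None,fx=2.6,fy=2.6,interpolation=cv2.INTER_CUBIC)
cv2.imwrite('pics/c6.png',a); print(get_obs()['position'],get_obs()['ft_force'])
E
```

```text
[ 0.64692412 -0.14701932  0.19426816] [0.24301307 0.7047563  1.18911058]
```

View pics/c6.png

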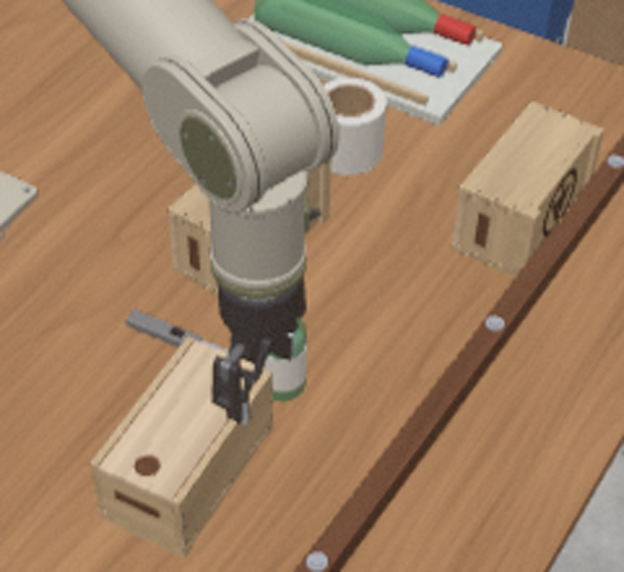

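The left case lies flat, and a dark edge, probably the mark, shows at (315,215). Next I'll lower behind the right case and make contact.

Call:
move_arm(moves=[[[0,0,0.92],[0,0,0],1],[[0,0,0.92],[0,0,0],1],[[0,0,0.92],[0,0,0],1],[[0,0,0.92],[0,0,0],1],[[0,0,0.9],[0,0,0],1]])

```text
clock: 10.35
position: [0.6475, -0.1469, 0.0804]
ee_rot: [-0.037, 0.999, 0.0, 0.0]
ft_force: [0.2, 0.1, -0.0]
grip_width: 1.0
```

Call:
move_arm(moves=[[[0.4,0,0],[0,0,0],1],[[0.4,0,0],[0,0,0],1],[[0.2,0,0],[0,0,0],1],[[0.1,0,0],[0,0,0],1],[[0,0,0],[0,0,0],1]])

```text
clock: 10.98
position: [0.6202, -0.1504, 0.0812]
ee_rot: [-0.036, 0.999, 0.0, 0.0]
ft_force: [0.4, -0.4, 0.3]
grip_width: 0.998
```

Call:
move_arm(moves=[[[0.1,0,0],[0,0,0],1],[[0.1,0,-0.05],[0,0,0],1],[[0.12,0,-0.12],[0,0,0],1],[[0.13,0,-0.15],[0,0,0],1]])

```text
clock: 11.48
position: [0.6087, -0.151, 0.089]
ee_rot: [-0.036, 0.999, 0.0, -0.0]
ft_force: [1.6, 0.5, -0.7]
grip_width: 1.001
```

Call:
move_arm(moves=[[[0.18,0,-0.18],[0,0,0],1],[[0.18,0,-0.2],[0,0,0],1],[[0.18,0,-0.2],[0,0,0],1],[[0.2,0,-0.2],[0,0,0],1]])

```text
clock: 11.98
position: [0.59, -0.1527, 0.1087]
ee_rot: [-0.036, 0.999, -0.0, 0.0]
ft_force: [0.7, -0.5, -0.3]
grip_width: 1.0
```

```bash
python3 - <<'E'
from h import *
a=cv2.resize(camera('scene')[70:290,180:420,::-1],None,fx=2.6,fy=2.6,interpolation=cv2.INTER_CUBIC)
cv2.imwrite('pics/c7.png',a); print(get_obs()['position'],get_obs()['ft_force'])
ax=np.array([.997,.073,0]); ay=np.array([-.073,.997,0]); c=np.array([.551,-.156,0])
for s,th in[(0,0),(0,.1),(0,.2),(.015,.0),(.015,.1),(.015,.2)]:
    piv=c-.055*ax-.1*ay-s*ax
    xx=np.cos(th)*ax+np.array([0,0,np.sin(th)]); zz=np.array([0,0,np.cos(th)])-np.sin(th)*ax
    print(s,th,[(int((u-180)*2.6),int((v-70)*2.6)) for u,v in [w2px('scene',p) for p in [piv,piv+.11*xx,piv+.11*xx+.105*zz,piv+.105*zz]]])
E
```

```text
[ 0.58977248 -0.15298006  0.10933098] [ 0.95573434 -0.04585344  0.17649969]
0 0 [(99, 516), (184, 556), (178, 501), (88, 461)]
0 0.1 [(99, 516), (183, 550), (168, 491), (80, 457)]
0 0.2 [(99, 516), (181, 544), (158, 482), (72, 454)]
0.015 0.0 [(88, 511), (172, 550), (166, 496), (76, 455)]
0.015 0.1 [(88, 511), (171, 545), (156, 486), (68, 452)]
0.015 0.2 [(88, 511), (169, 539), (145, 476), (60, 449)]
```

View pics/c7.png

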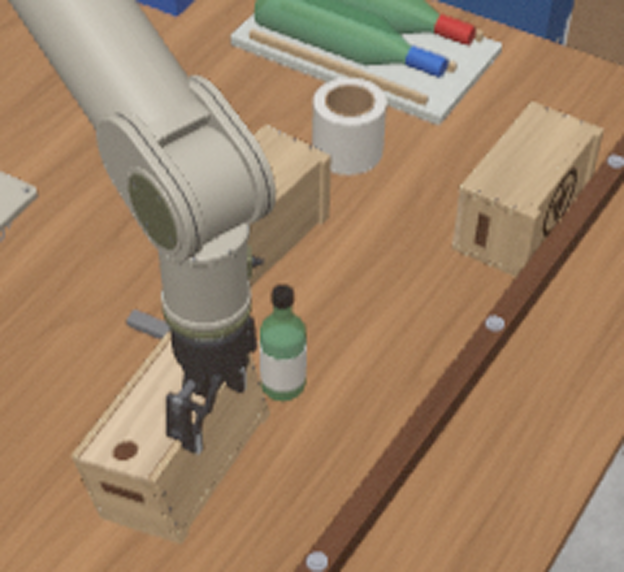

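The model matches a tilt of about 0.18 rad with no slide. The left case's visible underside is blank, so the right case should be the marked one. The tips are now near the top edge, so the next stretch is pure horizontal pull.

Call:
move_arm(moves=[[[0.22,0,0],[0,0,0],1],[[0.22,0,0],[0,0,0],1],[[0.22,0,0],[0,0,0],1],[[0.22,0,0],[0,0,0],1],[[0.22,0,-0.04],[0,0,0],1]])

```text
clock: 12.65
position: [0.567, -0.1542, 0.1128]
ee_rot: [-0.037, 0.999, -0.0, 0.005]
ft_force: [10.0, 2.3, 18.9]
grip_width: 1.005
```

Call:
move_arm(moves=[[[0.25,0,-0.1],[0,0,0],1],[[0.25,0,-0.1],[0,0,0],1],[[0.28,0,-0.1],[0,0,0],1],[[0.28,0,-0.1],[0,0,0],1],[[0.28,0,-0.08],[0,0,0],1]])

```text
clock: 13.28
position: [0.532, -0.1568, 0.124]
ee_rot: [-0.037, 0.999, 0.0, 0.003]
ft_force: [2.0, 1.1, 6.8]
grip_width: 0.998
```

Call:
move_arm(moves=[[[0.28,0,-0.06],[0,0,0],1],[[0.28,0,-0.04],[0,0,0],1],[[0.28,0,-0.02],[0,0,0],1],[[0.25,0,0],[0,0,0],1],[[0.2,0,0],[0,0,0],1]])

```text
clock: 13.9
position: [0.4968, -0.1593, 0.1241]
ee_rot: [-0.036, 0.999, 0.0, -0.0]
ft_force: [-0.1, -0.1, -0.1]
grip_width: 0.998
```

```bash
python3 - <<'E'
from h import *
a=cv2.resize(camera('scene')[70:290,180:420,::-1],None,fx=2.6,fy=2.6,interpolation=cv2.INTER_CUBIC)
cv2.imwrite('pics/c8.png',a); print(get_obs()['position'],get_obs()['ft_force'])
E
```

```text
[ 0.496348   -0.15949509  0.12406832] [-0.08539045 -0.42718174 -0.30288923]
```

View pics/c8.png

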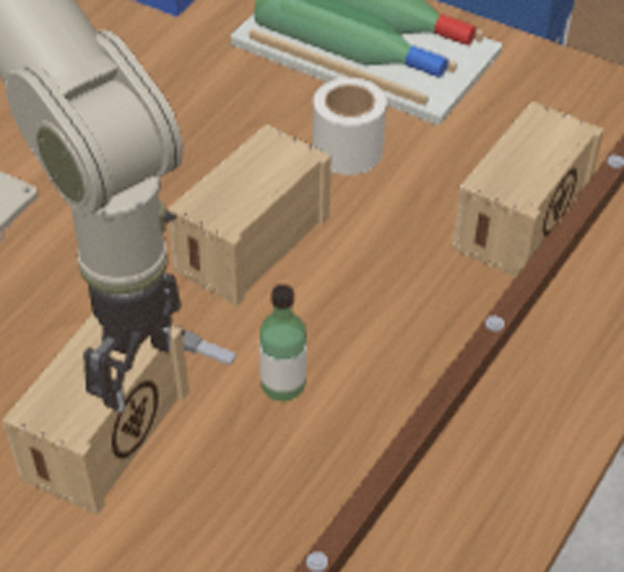

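The right case lies flat with the mark at (135,418). The left one's underside is blank. I'll work out where the right case lies from these pixels.

```bash
python3 - <<'E'
from h import *
f=lambda c:((c[0]+.5)/2.6+180-.5,(c[1]+.5)/2.6+70-.5)
for n,c,z in[('R near top',(8,420),.11),('R far top',(83,457),.11),('R far bot',(98,508),0),('R near bot',(22,484),0),('R far top Lend',(180,328),.11),('R far bot L',(187,392),0),
 ('L near top',(172,208),.11),('L far top',(238,240),.11),('L far bot',(238,301),0),('L far top Lend',(329,158),.11),('L far bot L',(327,221),0)]: print(n,px2w('scene',f(c),z)[:2].round(3))
E
```

```text
R near top [ 0.398 -0.265]
R far top [ 0.496 -0.261]
R far bot [ 0.494 -0.251]
R near bot [ 0.401 -0.271]
R far top Lend [ 0.479 -0.059]
R far bot L [ 0.483 -0.062]
L near top [0.357 0.098]
L far top [0.457 0.095]
L far bot [0.453 0.094]
L far top Lend [0.474 0.28 ]
L far bot L [0.474 0.279]
```

Both cases are found, and the left one has moved about 105 mm, under the 130 mm limit. I'll go up and back to the near side of the right case with the fingers half open.

Call:
move_arm(moves=[[[0,0,-1],[0,0,0],0.5],[[0,0,-1],[0,0,0],0.5],[[0.9,0,0],[0,0,0],0.5],[[1,0,0],[0,0,0],0.5],[[1,0,0],[0,0,0],0.5]])

```text
clock: 14.58
position: [0.4243, -0.1646, 0.1742]
ee_rot: [-0.036, 0.999, 0.0, 0.0]
ft_force: [0.2, -0.0, 0.6]
grip_width: 0.498
```

Call:
move_arm(moves=[[[1,0,0],[0,0,0],0.5],[[1,0,0],[0,0,0],0.5],[[1,0,0],[0,0,0],0.5],[[0.1,0,0],[0,0,0],0.5],[[0,0,0],[0,0,0],0.5]])

```text
clock: 15.2
position: [0.3483, -0.1701, 0.1745]
ee_rot: [-0.036, 0.999, 0.0, 0.0]
ft_force: [1.0, -0.1, 0.9]
grip_width: 0.505
```

```bash
python3 - <<'E'
from h import *
o=get_obs(); print(o['position'],o['ee_rot'],o['joint_pos'].round(2),o['grip_width'])
a=camera('top'); b=cv2.resize(a[140:340,160:380,::-1],None,fx=3,fy=3,interpolation=cv2.INTER_CUBIC)
cv2.imwrite('pics/c9.png',b)
E
```

```text
[ 0.34831461 -0.17012242  0.17449701] [-3.63827254e-02  9.99337817e-01  7.61200626e-05  4.67866124e-04] [-0.22 -0.22  0.5   2.13  0.11  1.2   1.87] 0.504590765108954
```

View pics/c9.png

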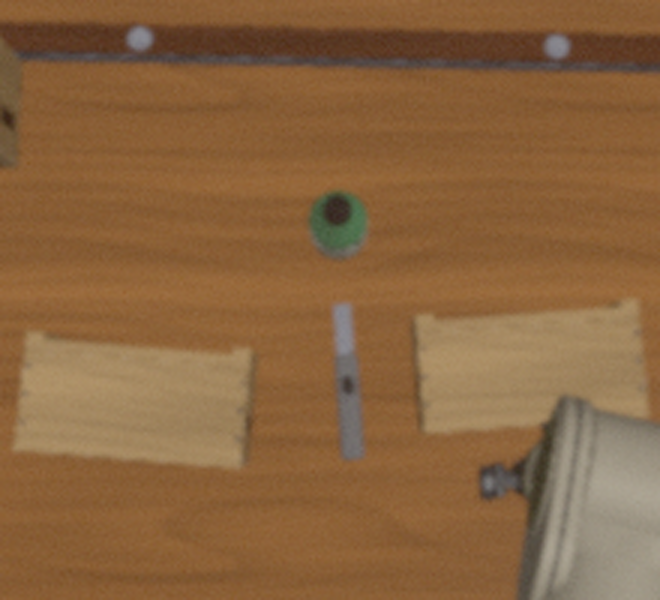

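The top view shows the right case at (416,318)–(640,300), with its near-left corner at (422,432). The hand is on the near side and both cases lie flat.

```bash
python3 - <<'E'
from h import *
f=lambda c:((c[0]+.5)/3+160-.5,(c[1]+.5)/3+140-.5)
for c in[(416,318),(640,300),(650,416),(422,432)]: print('R',px2w('top',f(c),.11)[:2].round(3))
for c in[(28,333),(252,349),(243,467),(14,450)]: print('L',px2w('top',f(c),.11)[:2].round(3))
E
```

```text
R [ 0.485 -0.061]
R [ 0.5   -0.262]
R [ 0.397 -0.269]
R [ 0.383 -0.066]
L [0.472 0.284]
L [0.457 0.085]
L [0.354 0.092]
L [0.369 0.294]
```

Call:
move_arm(moves=[[[0,0,1],[0,0,0],0.5],[[0,0,1],[0,0,0],0.5],[[0,0,1],[0,0,0],0.5],[[0,0,1],[0,0,0],0.5],[[0,0,1],[0,0,0],0.5]])

```text
clock: 15.88
position: [0.3485, -0.1702, 0.0484]
ee_rot: [-0.037, 0.999, -0.0, -0.0]
ft_force: [0.5, 0.4, -0.4]
grip_width: 0.497
```

Call:
move_arm(moves=[[[-0.5,0,0],[0,0,0],0.5],[[-0.4,0,0],[0,0,0],0.5],[[-0.3,0,0],[0,0,0],0.5],[[-0.3,-0.02,0],[0,0,0],0.5],[[-0.3,-0.02,0],[0,0,0],0.5]])

```text
clock: 16.5
position: [0.393, -0.1679, 0.0494]
ee_rot: [-0.036, 0.999, 0.0, -0.0]
ft_force: [-5.0, -0.6, 2.7]
grip_width: 0.499
```

Call:
move_arm(moves=[[[-0.3,-0.03,0],[0,0,0.5],0.5],[[-0.3,-0.03,0],[0,0,0.5],0.5],[[-0.3,-0.03,0],[0,0,0.5],0.5],[[-0.3,-0.02,0],[0,0,0.5],0.5],[[-0.3,-0.02,0],[0,0,0.5],0.5]])

```text
clock: 17.12
position: [0.4308, -0.1691, 0.0492]
ee_rot: [-0.014, 1.0, 0.0, -0.0]
ft_force: [-4.2, 0.2, 1.7]
grip_width: 0.498
```

Call:
move_arm(moves=[[[-0.4,-0.02,0],[0,0,0.6],0.5],[[-0.4,-0.02,0],[0,0,0.6],0.5],[[-0.4,-0.01,0],[0,0,0.6],0.5],[[-0.4,0,0],[0,0,0.6],0.5],[[-0.4,0,0],[0,0,0.5],0.5]])

```text
clock: 17.75
position: [0.481, -0.17, 0.0492]
ee_rot: [0.011, 1.0, 0.0, -0.0]
ft_force: [-3.9, 0.3, 1.6]
grip_width: 0.502
```

```bash
python3 - <<'E'
from h import *
o=get_obs(); print(o['position'],o['ft_force'])
a=camera('top')
P=lambda x,y:tuple(int(round(v)) for v in w2px('top',[x,y,.11]))
print(P(.6,-.06),P(.6,-.26))
cv2.imwrite('pics/c10.png',a[:,:,::-1])
# left-end and underside edge: bright pine mask rows
hsv=cv2.cvtColor(a,cv2.COLOR_RGB2HSV)
for col in range(300,372,8):
    print(col,[ (r,*hsv[r,col]) for r in range(180,206,3)] if col in(308,340,364) else '')
E
```

```text
[ 0.48103102 -0.16995565  0.04924038] [-3.9438225   0.34920253  1.61240829]
(297, 203) (371, 203)
300 
308 [(180, np.uint8(14), np.uint8(149), np.uint8(135)), (183, np.uint8(15), np.uint8(153), np.uint8(138)), (186, np.uint8(15), np.uint8(158), np.uint8(131)), (189, np.uint8(15), np.uint8(154), np.uint8(134)), (192, np.uint8(15), np.uint8(151), np.uint8(137)), (195, np.uint8(15), np.uint8(163), np.uint8(141)), (198, np.uint8(14), np.uint8(149), np.uint8(145)), (201, np.uint8(14), np.uint8(153), np.uint8(137)), (204, np.uint8(16), np.uint8(117), np.uint8(157))]
316 
324 
332 
340 [(180, np.uint8(15), np.uint8(156), np.uint8(137)), (183, np.uint8(15), np.uint8(161), np.uint8(136)), (186, np.uint8(14), np.uint8(153), np.uint8(133)), (189, np.uint8(14), np.uint8(152), np.uint8(136)), (192, np.uint8(14), np.uint8(155), np.uint8(143)), (195, np.uint8(13), np.uint8(148), np.uint8(140)), (198, np.uint8(14), np.uint8(145), np.uint8(144)), (201, np.uint8(14), np.uint8(154), np.uint8(134)), (204, np.uint8(15), np.uint8(138), np.uint8(146))]
348 
356 
364 [(180, np.uint8(14), np.uint8(147), np.uint8(134)), (183, np.uint8(14), np.uint8(147), np.uint8(142)), (186, np.uint8(15), np.uint8(158), np.uint8(142)), (189, np.uint8(15), np.uint8(159), np.uint8(135)), (192, np.uint8(14), np.uint8(152), np.uint8(143)), (195, np.uint8(14), np.uint8(156), np.uint8(139)), (198, np.uint8(14), np.uint8(149), np.uint8(147)), (201, np.uint8(14), np.uint8(152), np.uint8(141)), (204, np.uint8(14), np.uint8(140), np.uint8(144))]
```

The underside edge sits at row ~204 across all columns, so the case is square to the rail at x≈0.597, matching the hand's position. About 135 mm to go.

Call:
move_arm(moves=[[[-0.4,0,0],[0,0,0],0.5],[[-0.4,0,0],[0,0,0],0.5],[[-0.4,0,0],[0,0,0],0.5],[[-0.4,0,0],[0,0,0],0.5],[[-0.4,0,0],[0,0,0],0.5]])

```text
clock: 18.42
position: [0.531, -0.171, 0.0493]
ee_rot: [0.011, 1.0, 0.0, -0.0]
ft_force: [-4.2, -0.0, 1.6]
grip_width: 0.501
```

Call:
move_arm(moves=[[[-0.4,0,0],[0,0,0],0.5],[[-0.4,0,0],[0,0,0],0.5],[[-0.4,0,0],[0,0,0],0.5],[[-0.4,0,0],[0,0,0],0.5],[[-0.4,0,0],[0,0,0],0.5]])

```text
clock: 19.05
position: [0.581, -0.1721, 0.0493]
ee_rot: [0.011, 1.0, 0.0, -0.0]
ft_force: [-4.6, 0.9, 1.6]
grip_width: 0.504
```

Call:
move_arm(moves=[[[-0.3,0,0],[0,0,0],0.5],[[-0.3,0,0],[0,0,0],0.5],[[-0.2,0,0],[0,0,0],0.5],[[-0.15,0,0],[0,0,0],0.5]])

```text
clock: 19.55
position: [0.6043, -0.1726, 0.0493]
ee_rot: [0.011, 1.0, 0.0, -0.0]
ft_force: [-4.6, 0.1, 0.8]
grip_width: 0.501
```

Call:
move_arm(moves=[[[-0.15,0,0],[0,0,0],0.5],[[-0.1,0,0],[0,0,0],0.5],[[-0.1,0,0],[0,0,0],0.5]])

```text
clock: 19.92
position: [0.6129, -0.1728, 0.0493]
ee_rot: [0.011, 1.0, 0.0, -0.0]
ft_force: [-4.0, 1.0, 1.4]
grip_width: 0.496
```

Call:
move_arm(moves=[[[-0.08,0,0],[0,0,0],0.5],[[0,0,0],[0,0,0],0.5]])

```text
clock: 20.18
position: [0.6151, -0.1729, 0.0492]
ee_rot: [0.011, 1.0, -0.0, 0.0]
ft_force: [-2.0, -0.5, -0.1]
grip_width: 0.5
```

Call:
move_arm(moves=[[[-0.08,0,0],[0,0,0],0.5],[[-0.06,0,0],[0,0,0],0.5]])

```text
clock: 20.42
position: [0.6157, -0.173, 0.049]
ee_rot: [0.011, 1.0, 0.001, -0.003]
ft_force: [-22.4, 3.8, 13.7]
grip_width: 0.499
```

Call:
move_arm(moves=[[[-0.06,0,0],[0,0,0],0.5]])

```text
clock: 20.55
position: [0.6157, -0.1731, 0.0488]
ee_rot: [0.011, 1.0, 0.001, -0.004]
ft_force: [-31.1, 4.4, 18.4]
grip_width: 0.499
```

The force jump shows it is seated against the rail. I'll back off and clear the hand.

Call:
move_arm(moves=[[[0.3,0,0],[0,0,0],0.5],[[0.8,0,0],[0,0,0],0.5],[[1,0,0],[0,0,0],0.5],[[1,0,-1],[0,0,0],0.5],[[0.5,0,-1],[0,0,0],0.5]])

```text
clock: 21.18
position: [0.5294, -0.171, 0.1]
ee_rot: [0.011, 1.0, 0.0, 0.001]
ft_force: [0.9, -0.8, 0.0]
grip_width: 0.501
```

Call:
move_arm(moves=[[[1,0,-1],[0,0,0],0.5],[[1,0,-1],[0,0,0],0.5],[[1,0,-0.5],[0,0,0],0.5],[[1,0,0],[0,0,0],0.5],[[0,0,0],[0,0,0],0.5]])

```text
clock: 21.8
position: [0.4296, -0.1688, 0.1624]
ee_rot: [0.011, 1.0, 0.001, 0.001]
ft_force: [0.3, 1.0, 1.3]
grip_width: 0.5
```

```bash
python3 - <<'E'
from h import *
a=cv2.resize(camera('top')[130:330,90:450,::-1],None,fx=2.2,fy=2.2,interpolation=cv2.INTER_CUBIC)
b=cv2.resize(camera('scene')[60:400,140:420,::-1],None,fx=1,fy=1)
print(get_obs()['position'],get_obs()['ft_force'])
cv2.imwrite('pics/c11.png',a)
E
```

```text
[ 0.43081063 -0.16864862  0.16222699] [ 0.01435832  0.00812345 -0.18665056]
```

View pics/c11.png

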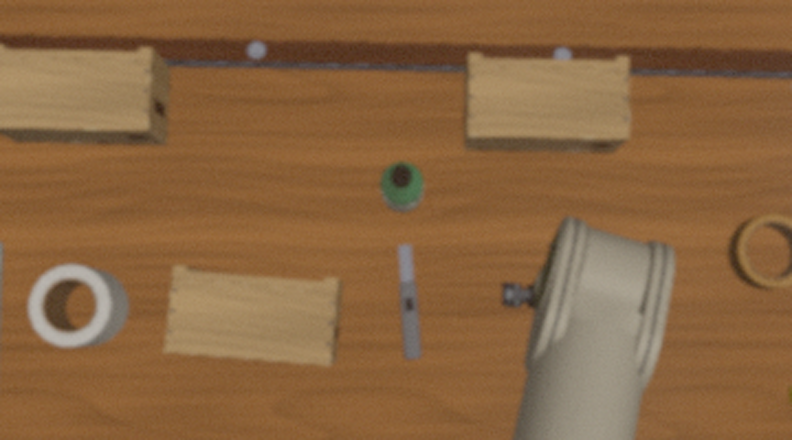

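```bash
python3 - <<'E'
from h import *
f=lambda c:((c[0]+.5)/2.2+90-.5,(c[1]+.5)/2.2+130-.5)
for c,z in[((470,55),.11),((629,58),.11),((462,67),.04),((636,71),.04),((152,50),.11)]: print(c,px2w('top',f(c),z)[:2].round(3))
for c in[(174,268),(339,280),(332,362),(165,352)]: print('L',px2w('top',f(c),.11)[:2].round(3))
hand_in()
E
```

```text
(470, 55) [ 0.734 -0.077]
(629, 58) [ 0.73  -0.276]
(462, 67) [ 0.736 -0.07 ]
(636, 71) [ 0.73  -0.298]
(152, 50) [0.741 0.318]
L [0.47  0.284]
L [0.455 0.084]
L [0.356 0.092]
L [0.369 0.293]
the job is handed in; nothing more can be done
```

I tipped both cases towards the robot onto their long sides. The right one carried the mark, so I pushed it against the dispatch rail and left the left one where it fell. The job is handed in at about 22 s of the 61 s allowed. No verdict is reported, so the figures below are my own.

- **Marked case:** its underside measures x = 0.734 to 0.730 m along its width, against 0.736 to 0.730 m for the rail face. That is flush within about 2 mm and square within about 0.02 rad. The hand felt a firm stop when it seated.
- **Other case:** it lies flat with its origin about 105 mm from its start, under the 130 mm limit. It slid about 25 mm before it began to pivot, which is why this is more than the 78 mm that tipping alone gives.
- **Forces:** the last nudge against the rail read 31 N along x. The wrist force with its vertical part came to about 36 N. The limit on the fingers is 35 N, and I had no separate reading of that contact force, so the margin there was thin. The highest vertical reading while tipping was about 19 N.
- **Other things on the bench:** the bottle, knife, rolls and waiting case look undisturbed in the last picture; I did not measure them again. The hand was clear of everything.

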